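Index the titration carousel one hole on

TASK

The burette tip has been rinsed into the small beaker; now bring the open conical flask, which waits in the seat next to the beaker, under the tip. With a fingertip press the carousel's indexing plunger in, keep it down while you turn the table the short way to the next hole, and let the plunger spring fully up into that hole. Push only on the plunger or the table: grasp and lift nothing, do not touch the glassware, do not turn past that hole or the other way, and leave everything else on the bench where it is.

Things in the scene. Friction and masses are not known exactly. Their poses are not given: they have to be found in the camera images.
- plunger_top (a point): Centre of the flat top (19 mm across) of the plunger's domed black head, 34 mm in diameter, at the end of the arm that sticks out of the turntable; 90 mm above the bench at rest. The head stands 11 mm out of a round steel guard (44 mm in diameter, fixed to the arm, its rim 79.5 mm above the bench) and is about flush with the guard when pressed right in. It is 160 mm from the axis and goes round with the table.
- plunger (a joint): How far the plunger is pressed in: 0 = sprung up (locked in a hole), 0.010 m = right in. The spring needs about 4.5 N to start and 8.5 N at the bottom. Below about 0.005 its collar sits in a hole of the index plate and the table cannot turn; pressed in 7 mm or more it is free. Let go between holes, the plunger stays about 5 mm in and rides under the plate until a hole comes (it springs up within about 2 mm of the hole's centre).
- turntable (a joint): Angle of the table, rad, 0 at the start (plunger opposite the tip); positive is anticlockwise seen from above. The index plate has six holes, 60 degrees (1.047 rad) apart, so the next holes are at +1.047 and -1.047. The table turns with light friction: about 0.5 N at the plunger, which friction under a fingertip that holds the plunger down easily gives.
- axis (a point): Centre of the turntable's top, on its upright axis; the top is 42 mm above the bench. The aluminium deck, with five seats (rubber discs, three 9 mm pegs each), is 284 mm in diameter, on a fixed grey base 374 mm in diameter and 27 mm high; its nut in the middle stands 20 mm above the deck.
- tip (a point): Lower end of the fixed burette's tip, 184 mm above the bench, over the seat circle (105 mm from the axis). The burette (to 341 mm) hangs on a stand at the far edge of the base and does not turn.
- open_flask_mid (a point): Middle (half-way up) of the open conical flask, glass, 92 mm in diameter at its foot and 124 mm high, without a stopper; it stands in the seat 60 degrees from the tip, on the left or on the right, 105 mm from the axis, between three 9 mm pegs. To bring it under the tip the table turns 60 degrees from the flask towards the tip.
- stoppered_flask_mid (a point): Middle (half-way up) of the other conical flask, of the same size but closed with a black rubber stopper; it stands in the seat on the other side of the tip.
- rinse_beaker_mid (a point): Middle (half-way up) of the small glass beaker, 66 mm in diameter and 92 mm high, that stands under the tip at the start.
- wash_bottle: White wash bottle with a bent spout, 96 x 131 x 260 mm, right of the carousel; origin under its middle. Bystander.
- cylinder: Stoppered measuring cylinder, 40 mm foot, 191 mm high, left of the carousel; origin under its middle. Bystander.
- tube_joint: Small white plastic tubing joint lying near the front edge on the left, 30 x 74 x 12 mm; origin under its middle. Bystander.
- spare_stopper: Loose rubber stopper, 24 mm in diameter and 18 mm high, near the front edge on the right; origin under its middle. Bystander.
Mind the look-alikes: they are no part of the job. Leave any green look-alike of the part that bears rinse_beaker_mid alone.

How it is judged:
By the outcome, as a careful person would: the job done as asked, in the order asked, and still so for the second after the job is handed in, with the robot touching nothing.
It also fails if it takes over 38 s, if anything falls off the work surface, if the arm or the gripper's body presses on something with over 40 N, if the wrist force passes 120 N, or if a joint passes its speed limit or range.

ROBOT

A 7-joint arm with a two-finger parallel gripper is mounted at the origin on a cart in front of the work surface, level with it; the furniture and walls round the work are solid. World frame = base frame: x ahead of the robot, y to its left, z up, the work surface at z = 0. Lengths are in m, angles in rad, forces in N, time in s.
With the tool pointing down it reaches from about 0.425 to 0.875 m from the base axis. Payload 4.7 kg.
Tool frame: the origin (TCP) lies on the mounting face of the last link; the fingertips stand 182 mm ahead of it and the grasp point (between the pads) lies 164 mm ahead of it; x points along the fingers, y is the direction in which the jaws open and shut, and the axes are right-handed (so a half turn about x gives the same grasp; the last joint's range is limited). The gripper opens to 87 mm and grips with 3 to 60 N. Pads are 19 mm wide; open, the fingers measure 117 mm over their backs; the gripper's body (75 mm by 190 mm) begins 51 mm behind the grasp point.
Start: joints at [1.151, 0.321, -0.07, 1.45, 0.023, 1.371, -0.057], TCP at [0.273, -0.59, 0.405] pointing down, gripper open.
Joint ranges: [-2.86, 2.86], [-0.3, 2.09], [-1.38, 1.24], [0.06, 2.45], [-1.56, 4.7], [0.09, 2.05], [-2.69, 2.69]. Speed limits (rad/s): [2.57, 2.57, 3.14, 3.14, 3.14, 3.14, 3.14].

INTERFACE

Orientations are given as a rotation vector (axis times angle).
In Python, from bench import monitor, get_image, ctrl gives the robot as it stands.
- The arm moves only by the shell command python3 -m creep 'ROWS' [FORCE]. ROWS is JSON, a list of rows, each a list of 7 numbers: the shift along the tool's x, y, z in mm, then the turn, a rotation vector about the tool's x, y, z in rad, then the finger opening in mm, from 0 to 87. A call has 1 to 5 rows; each row shifts and turns the commanded pose from where the row before left it, along the tool's axes as they then stand; what a row does not reach is not made up. A row lasts 1/10 s, in which the tool goes at most 50 mm and 8.59 degrees, less where a joint would pass 70% of its speed; a pose out of reach is approached as far as the arm can. A call is refused whole if a number of a shift passes 50 or a number of a turn 0.15, either way. A call with a gripper value outside its range is refused whole. The fingers move at their own pace and stop on an object; FORCE is the grip in N (left out, the last holds). Time passes only in rows, so rows that do not move let the fingers close. It gives the time, the measured TCP pose, the force and the opening at its end, in the units of the state.
- monitor.get_state(): the state, without advancing time (a new reading comes with each control period).
- get_image(name): name is "side" or "top" or "wrist"; returns a dict with "img" (480x640x3 uint8, red, green, blue), "mtx" (3x3 intrinsics, pixels), "view" (4x4, takes a point from world to camera coordinates). Camera axes: x right, y up, looking along -z (the intrinsics and any distortion apply to the point x, -y, -z); pixel columns grow to the right and rows downward; lengths in m; the calibration is good to about 2 mm. The wrist camera is an equidistant fisheye: a pixel r from the principal point sees the ray r / f radians off the axis. A picture is of the moment at which its call begins. There is no depth.
- ctrl.close_job(): hands the job in, once; it reports no verdict.
The state is a dict: "time": time; "joint_positions": joint angles; "qd": joint speeds; "joint_torque": joint torques, N m; "position": TCP position; "tool_rot": TCP orientation; "ft_force": force on the tool from outside, world axes, zero at the start; "torque": the same for the moment, N m; "grip_width": opening from 0.0 (shut) to 1.0 (fully open).
Only numpy, scipy, OpenCV 4.12 (cv2) and the standard library are available. Lean on these libraries where they do the work, as an engineer would, in place of code of your own. Each camera call takes 0.05 s, during which the arm holds its last target.

## Working session

There is one attempt and no reset: what is moved stays moved. The work goes in short steps, Python scripts to look and compute and a shell command to move; the robot and the scene stay as the last step left them, time stands still between calls to the robot, and variables do not carry over. Pictures are saved under pics/ and viewed, and the job is handed in when it is done.

```bash
mkdir -p pics; ls; python3 - <<'E'
from bench import monitor, get_image, ctrl
import cv2
s=monitor.get_state(); print(s)
for n in ("side","top"):
    d=get_image(n); cv2.imwrite(f"pics/{n}0.png",d["img"][:,:,::-1]); print(n,d["mtx"],d["view"])
E
```

```text
pics
{'time': 0.0, 'joint_positions': array([ 1.15110462,  0.32184418, -0.07008227,  1.45167724,  0.02264248,
        1.37078589, -0.05689842]), 'qd': array([-0.00143256,  0.00024076,  0.00071247, -0.00252255,  0.00072385,
        0.00015678,  0.00055891]), 'joint_torque': array([ 2.13729090e-04, -4.91291785e+01, -4.03624177e-01, -3.12529063e+01,
       -6.39108382e-02,  4.38970432e-02,  1.89111643e-04]), 'position': array([ 0.2730823 , -0.58963087,  0.40364629]), 'tool_rot': array([ 1.98163174,  0.43871496, -1.98274923]), 'ft_force': array([ 0.40786843, -0.37117559,  0.46237689]), 'torque': array([-0.0535245 , -0.04709788, -0.01955931]), 'grip_width': 0.9988239252271635}
side [[569.55048681   0.         313.2544671 ]
 [  0.         569.55048681 236.20891232]
 [  0.           0.           1.        ]] [[-0.92667339 -0.37545797 -0.01754266  0.52884097]
 [ 0.11849709 -0.33611971  0.93433505 -0.18241929]
 [-0.35669998  0.86374467  0.35596387 -1.27292614]
 [ 0.          0.          0.          1.        ]]
top [[505.31501705   0.         317.23843476]
 [  0.         505.31501705 243.72515311]
 [  0.           0.           1.        ]] [[ 0.00793148 -0.99996695 -0.00178546 -0.03199701]
 [ 0.99263798  0.00765752  0.12087684 -0.58527376]
 [-0.12085918 -0.00273104  0.99266591 -1.45184743]
 [ 0.          0.          0.          1.        ]]
```

View pics/top0.png

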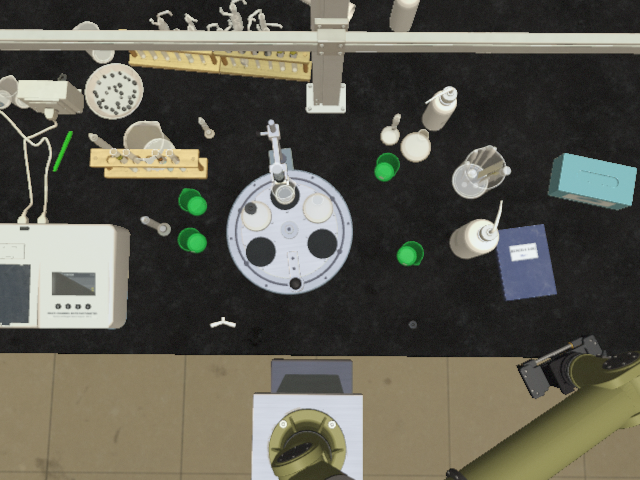

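View pics/side0.png

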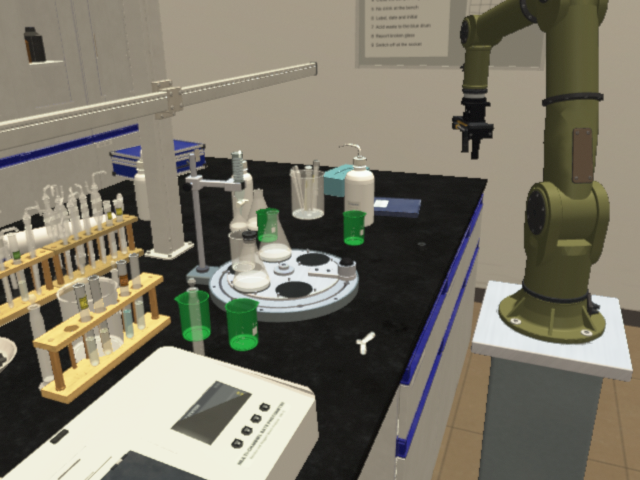

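```bash
python3 - <<'E'
import cv2,numpy as np
a=cv2.imread("pics/top0.png")[110:310,215:365]; cv2.imwrite("pics/topz.png",cv2.resize(a,None,fx=3,fy=3,interpolation=cv2.INTER_CUBIC)[:600])
a=cv2.imread("pics/side0.png")[140:330,170:380]; cv2.imwrite("pics/sidez.png",cv2.resize(a,None,fx=3,fy=3,interpolation=cv2.INTER_CUBIC)[:600])
E
```

```text
(no output)
```

View pics/topz.png

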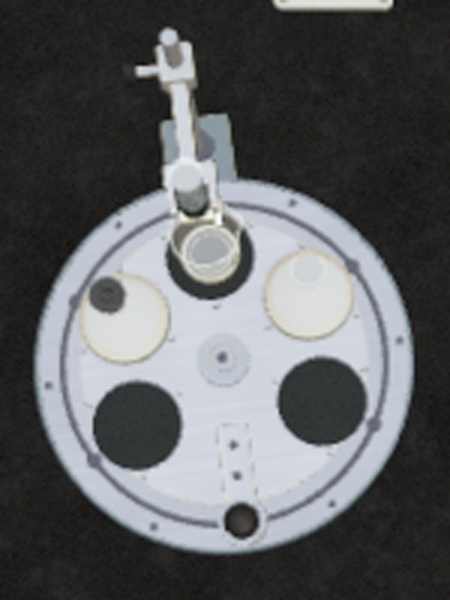

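View pics/sidez.png

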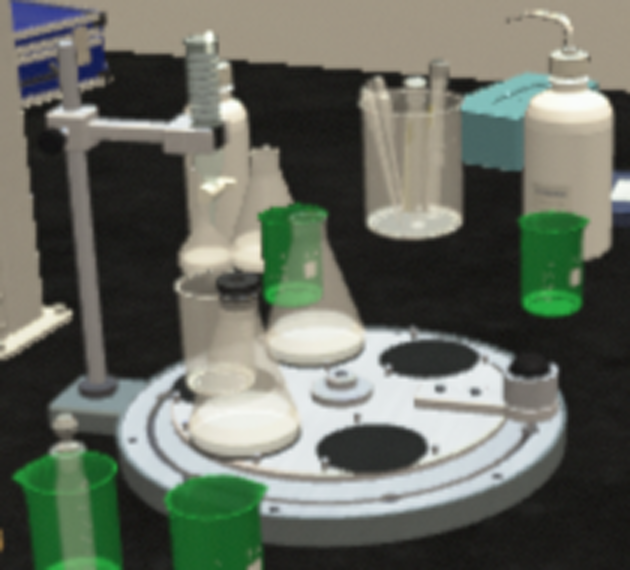

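The top view shows the black-stoppered flask on the left (+y, pixel 251,208) and the open flask on the right (318,208). The plunger head is at about (295,283) and the nut at (289,229). The table therefore has to turn anticlockwise (+), which carries the plunger to the robot's right. Next I measure these positions.

```bash
cat > h.py <<'E'
import numpy as np,cv2
def ray(d,u,v):
    K=d["mtx"];V=d["view"];R=V[:3,:3];t=V[:3,3]
    c=np.array([(u-K[0,2])/K[0,0],-(v-K[1,2])/K[1,1],-1.]);o=-R.T@t
    r=R.T@c; return o,r/np.linalg.norm(r)
def plane(d,u,v,z):
    o,r=ray(d,u,v); return o+r*(z-o[2])/r[2]
def tri(rs):
    A=sum(np.eye(3)-np.outer(r,r) for o,r in rs); b=sum((np.eye(3)-np.outer(r,r))@o for o,r in rs)
    return np.linalg.solve(A,b)
def proj(d,p):
    q=d["view"][:3,:3]@p+d["view"][:3,3]; q=np.array([q[0],-q[1],-q[2]]); w=d["mtx"]@q; return w[:2]/w[2]
def blob(img,box,thr):
    x0,y0,x1,y1=box; g=img[y0:y1,x0:x1].max(2); m=(g<thr).astype(np.uint8)
    n,l,s,c=cv2.connectedComponentsWithStats(m,connectivity=4)
    return [(s[i,4],c[i]+[x0,y0],s[i,:4]+[x0,y0,0,0]) for i in range(1,n) if s[i,4]>8]
E
python3 - <<'E'
from h import *
from bench import get_image
T=get_image("top");S=get_image("side")
print(blob(T["img"],(284,270,308,296),90))
print(T["img"][276:292,286:306].max(2))
print(S["img"][254:282,334:362].max(2))
E
```

```text
[(np.int32(100), array([295.04, 283.23]), array([290, 278,  11,  12])), (np.int32(48), array([298.08333333, 294.29166667]), array([284, 292,  24,   4]))]
[[221 221 222 218 215 226 217 214 214 214 213 214 216 212 207 203 210 209
  209 207]
 [216 217 219 214 203 215 206 175 145 138 139 171 210 203 200 192 210 210
  210 211]
 [206 196 197 200 205 186 128  91  57  49  51  85 137 169 197 202 197 209
  209 209]
 [209 206 206 205 184 111  45  40  39  40  42  41  51  98 167 213 207 191
  209 208]
 [210 209 210 200 119  46  39  45  50  52  52  46  40  46 107 182 206 179
  208 210]
 [209 210 208 184  62  38  46  55  61  56  58  52  46  41  87 169 213 203
  174 153]
 [208 209 202 148  41  40  48  57  65  65  66  58  54  46  53 149 212 190
  142 118]
 [180 191 202 134  41  42  53  61  69  73  70  65  59  51  39 142 210 183
  148 162]
 [133 167 205 147  35  46  53  59  66  71  76  71  67  48  40 143 210 190
  190 203]
 [118 145 188 170  35  41  49  57  68  69  78  77  66  49  56 148 211 192
  192 209]
 [203 203 208 194  53  38  46  52  63  68  77  70  53  41 106 187 207 182
  208 212]
 [214 215 2
[... 2991 characters left out ...]
143 145 144 139 130 135 152 158 148 146 149 146 147 148 142 140 153 164
  169 165 150 153 164 139  94  40  26  28]
 [145 144 140 134 125 125 131 134 136 145 158 167 171 172 162 150 149 147
  147 147 147 161 186 159 109  45  30  30]
 [183 182 173 162 135 128 129 131 131 133 137 139 141 142 141 141 141 142
  143 145 158 186 203 164 111  44  29  29]
 [229 228 224 202 154 150 146 137 133 134 135 135 135 134 136 138 140 143
  150 159 193 215 207 165 112  45  28  27]
 [232 229 218 182 163 193 190 169 157 152 148 139 130 129 135 152 158 169
  183 194 217 220 208 160 103  41  29  27]
 [230 223 187 158 186 215 217 213 209 191 171 144 124 119 137 186 204 216
  218 218 221 220 203 148  86  38  29  29]]
```

```bash
python3 - <<'E'
from h import *
from bench import get_image
import json
T=get_image("top");S=get_image("side")
P=plane(T,295.04,283.23,0.082); print("plunger",P, "side proj top", proj(S,P+[0,0,.008]), "guard rim",proj(S,np.r_[P[:2],.0795]))
g=cv2.cvtColor(T["img"],cv2.COLOR_RGB2GRAY)
m=(g>110).astype(np.uint8); m[:165]=0
cs,_=cv2.findContours(m,cv2.RETR_EXTERNAL,cv2.CHAIN_APPROX_NONE)
# nearest contour containing axis
for c in cs:
    if cv2.pointPolygonTest(c,(270.,265.),False)>=0:
        pts=np.array([plane(T,*p,0.027)[:2] for p in c[:,0,:].astype(float)])
        b=(c[:,0,1]>200)&(c[:,0,0]>220)&(c[:,0,0]<360)
        q=pts[b]
        for _ in range(3):
            A=np.c_[2*q,np.ones(len(q))];s=np.linalg.lstsq(A,(q**2).sum(1),rcond=None)[0]
            r=np.sqrt(s[2]+s[:2]@s[:2]);e=np.hypot(*(q-s[:2]).T)-r;q=q[abs(e)<.004]
        print("base circle",s[:2],r,len(q))
G=T["img"][222:238,280:298].max(2);print(G)
for uv in [(289,229),(289.2,229.3)]: print("nut",plane(T,*uv,0.062))
C=s[:2]; print("dist",np.hypot(*(P[:2]-C)))
E
```

```text
plunger [0.46697805 0.03424866 0.082     ] side proj top [347.01181252 258.73883308] guard rim [346.9964232 262.722123 ]
base circle [0.62545798 0.05586739] 0.18560415345416795 238
[[226 226 226 223 213 212 212 208 210 211 211 210 210 209 211 221 221 221]
 [226 226 222 209 212 211 213 213 213 211 210 211 209 209 209 214 221 222]
 [225 221 208 210 210 210 211 209 204 205 205 210 210 210 210 208 212 222]
 [223 214 207 210 209 206 198 198 197 202 201 199 206 210 211 209 209 214]
 [219 206 210 210 208 200 196 206 208 209 208 203 198 210 211 210 208 208]
 [220 205 211 211 207 199 208 203 176 161 190 206 196 204 210 210 208 209]
 [215 208 212 210 207 199 203 172 133 123 165 210 204 198 209 209 208 204]
 [214 209 209 211 207 201 202 162 119 120 159 211 203 189 209 209 208 206]
 [215 209 209 210 206 196 210 193 142 146 177 209 203 198 210 210 208 205]
 [216 206 210 211 207 199 204 207 200 202 205 206 197 197 209 210 209 209]
 [217 204 211 210 210 206 199 201 207 206 202 195 194 208 210 210 205 195]
 [218 208 209 212 211 210 208 198 180 189 185 186 207 210 210 209 201 188]
 [222 214 196 212 212 212 212 209 204 205 205 205 211 211 210 206 192 203]
 [222 220 210 208 211 211 211 211 211 210 210 210 210 209 209 204 200 217]
 [222 221 219 208 196 210 211 210 212 211 210 211 210 206 192 194 217 220]
 [221 221 221 215 193 184 199 211 211 212 211 210 203 180 191 216 221 220]]
nut [0.62467745 0.05477014 0.062     ]
nut [0.62380216 0.05417701 0.062     ]
dist 0.15994767311267125
```

```bash
cat >> h.py <<'E'
from scipy.spatial.transform import Rotation as Ro
C=np.array([.6252,.0552]); P=np.array([.4670,.0343])
def st(quiet=False):
    from bench import monitor
    s=monitor.get_state(); R=Ro.from_rotvec(s["tool_rot"]).as_matrix()
    f=s["position"]+R[:,0]*.182
    if not quiet: print("t",round(s["time"],2),"tcp",s["position"].round(4),"tip",f.round(4),"F",s["ft_force"].round(2),"w",round(s["grip_width"],3),"\nR",R.round(3).tolist())
    return s,R,f
def to(p):
    s,R,f=st(); print("tool shift mm",(R.T@(np.asarray(p)-f)*1000).round(1))
E
python3 - <<'E'
from h import *
to([.46,-.15,.22]); 
from bench import get_image
T=get_image("top")
for n,uv,z in [("greenR",(408,256),.0),("wash",(470,240),0.05)]: print(n,plane(T,*uv,z))
E
```

```text
t 0.3 tcp [ 0.2732 -0.5898  0.4044] tip [ 0.2731 -0.5897  0.2224] F [0.47 0.12 0.43] w 1.003 
R [[-0.0, 0.42, -0.907], [0.001, -0.907, -0.42], [-1.0, -0.001, 0.0]]
tool shift mm [   2.5 -320.4 -354.4]
greenR [ 0.55478108 -0.30027446  0.        ]
wash [ 0.59811356 -0.47272365  0.05      ]
```

```bash
python3 -m creep '[[0,-15,-16,0,0,0,0],[0,-29,-32,0,0,0,0],[0,-29,-32,0,0,0,0],[0,-29,-32,0,0,0,0],[0,-29,-32,0,0,0,0]]' 20; python3 -m creep '[[0,-29,-32,0,0,0,0],[0,-29,-32,0,0,0,0],[0,-29,-32,0,0,0,0],[0,-29,-32,0,0,0,0],[0,-29,-32,0,0,0,0]]'; python3 -c "
from h import *
to([.467,.0343,.12])"
```

```text
time: 0.85
position: [0.3493, -0.4087, 0.4049]
tool_rot: [1.981, 0.436, -1.981]
ft_force: [1.1, 0.3, 0.1]
grip_width: 0.634
time: 1.35
position: [0.4333, -0.2098, 0.405]
tool_rot: [1.982, 0.436, -1.981]
ft_force: [0.5, -0.1, 0.4]
grip_width: 0.172
t 1.35 tcp [ 0.4333 -0.2098  0.405 ] tip [ 0.4334 -0.21    0.223 ] F [ 0.5  -0.1   0.41] w 0.172 
R [[0.001, 0.42, -0.907], [-0.001, -0.907, -0.42], [-1.0, 0.001, -0.0]]
tool shift mm [ 102.9 -207.6 -133.1]
```

```bash
python3 -m creep '[[0,-35,-22,0,0,0,0],[0,-35,-22,0,0,0,0],[0,-35,-22,0,0,0,0],[0,-35,-22,0,0,0,0],[0,-30,-20,0,0,0,0]]' ; python3 -m creep '[[30,-10,-5,0,0,0,0],[30,0,0,0,0,0,0],[0,0,0,0,0,0,0],[0,0,0,0,0,0,0]]'; python3 -c "
from h import *
to([.467,.0343,.12])"
```

```text
time: 1.85
position: [0.4594, -0.0095, 0.4051]
tool_rot: [1.981, 0.437, -1.98]
ft_force: [-0.3, -1.1, -0.6]
grip_width: 0.002
time: 2.25
position: [0.4599, -0.001, 0.3451]
tool_rot: [1.981, 0.437, -1.982]
ft_force: [0.0, 0.4, 1.1]
grip_width: 0.004
t 2.25 tcp [ 0.4599 -0.001   0.3451] tip [ 0.4598 -0.001   0.1631] F [0.03 0.4  1.1 ] w 0.004 
R [[-0.0, 0.42, -0.908], [0.0, -0.908, -0.42], [-1.0, -0.0, 0.0]]
tool shift mm [ 43.1 -29.  -21.4]
```

```bash
python3 -m creep '[[15,-15,-11,0,0,0,0],[15,-14,-10,0,0,0,0],[13,0,0,0,0,0,0],[0,0,0,0,0,0,0],[0,0,0,0,0,0,0]]';  python3 - <<'E'
from h import *
from bench import get_image
to([.467,.0343,.095])
for n,b in (("top",(235,230,355,330)),("side",(290,200,400,300)),("wrist",(0,0,640,480))):
    d=get_image(n); a=d["img"][b[1]:b[3],b[0]:b[2],::-1]
    if n!="wrist": a=cv2.resize(a,None,fx=5,fy=5,interpolation=cv2.INTER_CUBIC)
    cv2.imwrite(f"pics/{n}1.png",a)
E
```

```text
time: 2.75
position: [0.467, 0.0332, 0.3024]
tool_rot: [1.983, 0.435, -1.982]
ft_force: [0.4, -0.3, 0.1]
grip_width: 0.005
t 2.75 tcp [0.467  0.0332 0.3024] tip [0.4671 0.0331 0.1204] F [ 0.38 -0.32  0.08] w 0.005 
R [[0.001, 0.419, -0.908], [-0.001, -0.908, -0.419], [-1.0, 0.001, -0.0]]
tool shift mm [25.4 -1.2 -0.4]
```

View pics/side1.png

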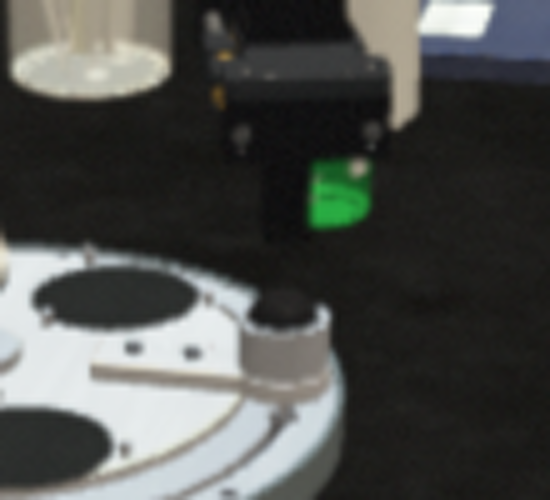

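View pics/wrist1.png

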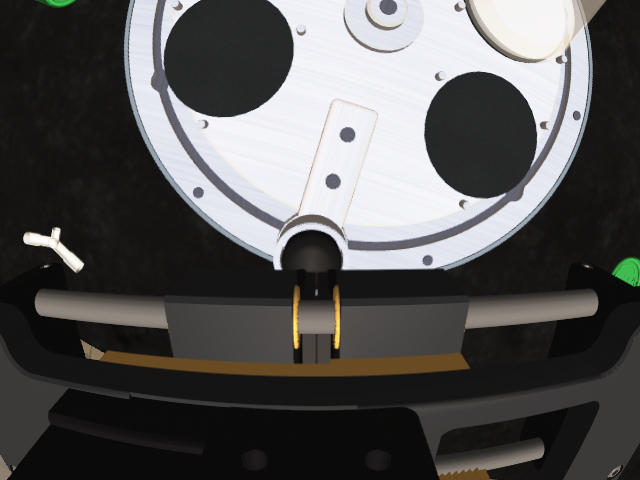

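View pics/top1.png

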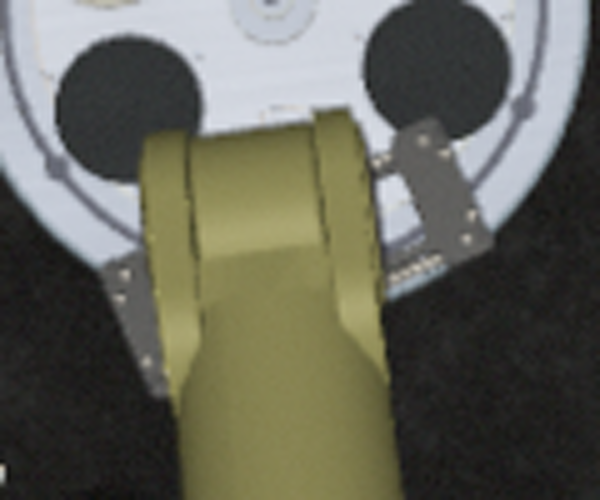

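The side view shows the closed fingers directly above the black head (finger at about column 347, head at about 347). The wrist view agrees. Descending to press.

```bash
python3 -m creep '[[10,-1,0,0,0,0,0],[10,0,0,0,0,0,0],[5,0,0,0,0,0,0],[0,0,0,0,0,0,0],[0,0,0,0,0,0,0]]';  python3 -m creep '[[3,0,0,0,0,0,0],[3,0,0,0,0,0,0],[2,0,0,0,0,0,0],[0,0,0,0,0,0,0],[0,0,0,0,0,0,0]]'; python3 -c "
from h import *
to([.467,.0343,.081])"
```

```text
time: 3.4
position: [0.4663, 0.0353, 0.2765]
tool_rot: [1.981, 0.437, -1.982]
ft_force: [0.3, 1.1, -0.1]
grip_width: 0.004
time: 3.9
position: [0.4667, 0.0354, 0.2694]
tool_rot: [1.982, 0.436, -1.98]
ft_force: [-1.2, 0.2, 5.5]
grip_width: 0.008
t 3.9 tcp [0.4667 0.0354 0.2694] tip [0.4669 0.0353 0.0874] F [-1.2   0.2   5.45] w 0.008 
R [[0.001, 0.42, -0.907], [-0.0, -0.907, -0.42], [-1.0, 0.001, -0.001]]
tool shift mm [6.4 0.9 0.4]
```

```bash
python3 -m creep '[[2,0,0,0,0,0,0],[2,0,0,0,0,0,0],[2,0,0,0,0,0,0],[0,0,0,0,0,0,0],[0,0,0,0,0,0,0]]'; python3 - <<'E'
from h import *
to([.467,.0343,.081])
s,R,f=st(True)
# row for co-rotating step of d rad: world shift expressed in tool frame
for d in (.03,.05,.06):
    r=f[:2]-C; c,si=np.cos(d),np.sin(d)
    dv=np.array([[c,-si],[si,c]])@r-r; print(d,(R.T@np.r_[dv,0]*1000).round(2),np.hypot(*r))
E
```

```text
time: 4.4
position: [0.4668, 0.0354, 0.2636]
tool_rot: [1.982, 0.436, -1.98]
ft_force: [-2.1, 0.3, 7.6]
grip_width: 0.008
t 4.4 tcp [0.4668 0.0354 0.2636] tip [0.467  0.0353 0.0816] F [-2.14  0.28  7.58] w 0.008 
R [[0.001, 0.42, -0.907], [-0.0, -0.907, -0.42], [-1.0, 0.001, -0.001]]
tool shift mm [0.6 0.9 0.4]
0.03 [0.   4.58 1.38] 0.15946286823960545
0.05 [0.   7.65 2.23] 0.15946286823960545
0.06 [0.01 9.2  2.63] 0.15946286823960545
```

```bash
python3 -m creep '[[0.6,0,0,0,0,0,0],[0,4.6,1.4,-0.03,0,0,0],[0,9.2,2.65,-0.06,0,0,0],[0,9.2,2.65,-0.06,0,0,0],[0,0,0,0,0,0,0]]'; python3 - <<'E'
from h import *
from bench import get_image
s,R,f=st()
print("ang",np.arctan2(*(f[:2]-C)[::-1])-np.arctan2(*(P+[0,.001]-C)[::-1]), "rad",np.hypot(*(f[:2]-C)))
for n,b in (("top",(225,165,355,295)),("side",(270,190,400,300))):
    d=get_image(n); a=d["img"][b[1]:b[3],b[0]:b[2],::-1]
    cv2.imwrite(f"pics/{n}2.png",cv2.resize(a,None,fx=4.5,fy=4.5,interpolation=cv2.INTER_CUBIC))
E
```

```text
time: 4.9
position: [0.4722, 0.0104, 0.2634]
tool_rot: [1.891, 0.565, -1.887]
ft_force: [-1.3, -0.5, 8.0]
grip_width: 0.007
t 4.9 tcp [0.4722 0.0104 0.2634] tip [0.4727 0.0102 0.0814] F [-1.34 -0.46  8.01] w 0.007 
R [[0.003, 0.551, -0.835], [-0.001, -0.835, -0.551], [-1.0, 0.003, -0.002]]
ang 0.16166906854177876 rad 0.1590072748897194
```

View pics/side2.png

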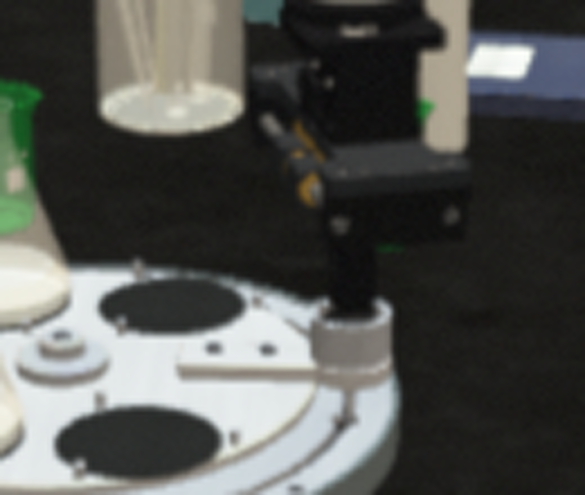

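View pics/top2.png

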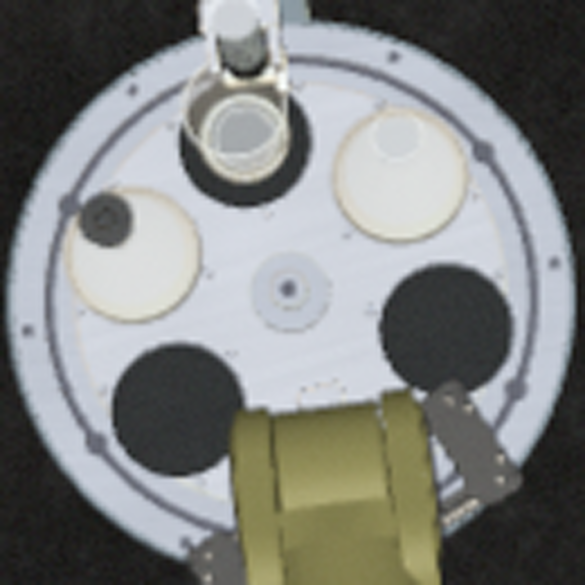

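The table turns with the finger, anticlockwise by about 9 degrees so far, and the open flask is moving towards the tip. Continuing.

```bash
python3 -m creep '[[0,9.2,2.65,-0.06,0,0,0],[0,9.2,2.65,-0.06,0,0,0],[0,9.2,2.65,-0.06,0,0,0],[0,9.2,2.65,-0.06,0,0,0],[0,9.2,2.65,-0.06,0,0,0]]';python3 -m creep '[[0,9.2,2.65,-0.06,0,0,0],[0,9.2,2.65,-0.06,0,0,0],[0,4.6,1.35,-0.03,0,0,0],[0,0,0,0,0,0,0]]'; python3 - <<'E'
from h import *
s,R,f=st()
f0=np.array([.467,.0353])
print("ang",np.arctan2(*(f[:2]-C)[::-1])-np.arctan2(*(f0-C)[::-1]), "rad",np.hypot(*(f[:2]-C)),"chord ang",2*np.arcsin(np.hypot(*(f[:2]-f0))/.32))
E
```

```text
time: 5.5
position: [0.4921, -0.0317, 0.2637]
tool_rot: [1.696, 0.802, -1.689]
ft_force: [1.1, 1.5, 6.9]
grip_width: 0.002
time: 5.9
position: [0.5071, -0.051, 0.2639]
tool_rot: [1.596, 0.902, -1.588]
ft_force: [0.3, 1.5, 7.3]
grip_width: 0.003
t 5.9 tcp [ 0.5071 -0.051   0.2639] tip [ 0.5082 -0.051   0.0819] F [0.25 1.5  7.34] w 0.003 
R [[0.006, 0.859, -0.512], [0.0, -0.512, -0.859], [-1.0, 0.005, -0.003]]
ang 0.6116329190835819 rad 0.15801672927057894 chord ang 0.6066932882910312
```

```bash
python3 -m creep '[[0.2,9.2,2.85,-0.06,0,0,0],[0.2,9.2,2.85,-0.06,0,0,0],[0.2,9.2,2.85,-0.06,0,0,0],[0,9.2,2.85,-0.06,0,0,0],[0,0,0,0,0,0,0]]'; python3 - <<'E'
from h import *
from bench import get_image
s,R,f=st()
f0=np.array([.467,.0353])
print("ang",np.arctan2(*(f[:2]-C)[::-1])-np.arctan2(*(f0-C)[::-1]), "rad",np.hypot(*(f[:2]-C)),"chord ang",2*np.arcsin(np.hypot(*(f[:2]-f0))/.32))
for n,b in (("top",(225,165,355,295)),):
    d=get_image(n); a=d["img"][b[1]:b[3],b[0]:b[2],::-1]
    cv2.imwrite(f"pics/{n}3r.png",d["img"][:,:,::-1])
    cv2.imwrite(f"pics/{n}3.png",cv2.resize(a,None,fx=4.5,fy=4.5,interpolation=cv2.INTER_CUBIC))
E
```

```text
time: 6.4
position: [0.5361, -0.0765, 0.2637]
tool_rot: [1.429, 1.051, -1.417]
ft_force: [0.5, 2.7, 8.4]
grip_width: 0.002
t 6.4 tcp [ 0.5361 -0.0765  0.2637] tip [ 0.5374 -0.0763  0.0817] F [0.51 2.68 8.39] w 0.002 
R [[0.007, 0.957, -0.292], [0.001, -0.292, -0.957], [-1.0, 0.007, -0.003]]
ang 0.8569573662908501 rad 0.15806602309021708 chord ang 0.8499032254099058
```

View pics/top3.png

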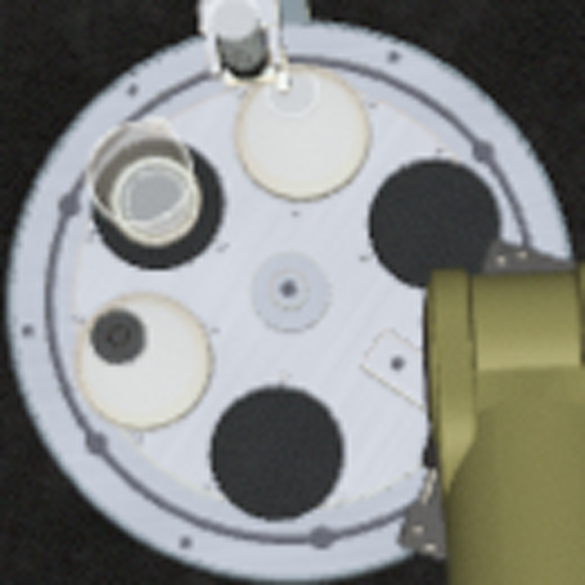

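```bash
cat >> h.py <<'E'
def seats(img,d):
    g=img.max(2); m=(g<75).astype(np.uint8)
    n,l,s,c=cv2.connectedComponentsWithStats(m,connectivity=4); out=[]
    for i in range(1,n):
        p=plane(d,*c[i],.044)[:2]-C
        if 350<s[i,4]<1200 and np.hypot(*p)<.13:
            # circle centre from contour by min enclosing
            cs,_=cv2.findContours((l==i).astype(np.uint8),cv2.RETR_EXTERNAL,cv2.CHAIN_APPROX_NONE)
            e=cv2.fitEllipse(cs[0])
            print("seat px",c[i].round(1),"area",s[i,4],"ell",np.round(e[1],1),"r",np.hypot(*p).round(4),"ang",np.degrees(np.arctan2(p[1],p[0])).round(2))
E
python3 - <<'E'
from h import *
from bench import get_image
d=get_image("top")
for n in ("top0","top3r"):
    print(n); seats(cv2.imread(f"pics/{n}.png"),d)
E
```

```text
top0
seat px [321.9 243.5] area 639 ell [27.4 27.9] r 0.1041 ang -112.54
seat px [260.1 251.5] area 643 ell [27.3 28.2] r 0.1061 ang 127.69
top3r
seat px [320.8 214. ] area 605 ell [26.1 28.2] r 0.104 ang -62.82
seat px [286.  265.4] area 646 ell [27.5 28.1] r 0.1054 ang 175.77
```

```bash
sed -i 's/C=np.array(\[.6252,.0552\])/C=np.array([.6255,.0562])/' h.py; python3 - <<'E'
from h import *
from bench import get_image
d=get_image("top")
for n in ("top0","top3r"):
    print(n); seats(cv2.imread(f"pics/{n}.png"),d)
s,R,f=st(True);f0=np.array([.467,.0353])
print("ang",np.degrees(np.arctan2(*(f[:2]-C)[::-1])-np.arctan2(*(f0-C)[::-1])), "rad",np.hypot(*(f[:2]-C)),np.hypot(*(f0-C)),"chord ang",np.degrees(2*np.arcsin(np.hypot(*(f[:2]-f0))/.32)))
E
```

```text
top0
seat px [321.9 243.5] area 639 ell [27.4 27.9] r 0.1051 ang -112.49
seat px [260.1 251.5] area 643 ell [27.3 28.2] r 0.1055 ang 128.15
top3r
seat px [320.8 214. ] area 605 ell [26.1 28.2] r 0.1048 ang -63.22
seat px [286.  265.4] area 646 ell [27.5 28.1] r 0.1056 ang 176.32
ang 48.434763100845764 rad 0.1590809063841888 0.15987201130904677 chord ang 48.266949533838975
```

```bash
python3 - <<'E'
from h import *
s,R,f=st(True)
for d in (.02,.05):
    r=f[:2]-C; c,si=np.cos(d),np.sin(d)
    dv=np.array([[c,-si],[si,c]])@(r*.16/.159)-r*.16/.159; print(d,(R.T@np.r_[dv,0]*1000).round(2))
E
```

```text
0.02 [0.01 3.07 0.91]
0.05 [0.04 7.71 2.16]
```

```bash
python3 -m creep '[[0.1,7.7,2.2,-0.05,0,0,0],[0,7.7,2.2,-0.05,0,0,0],[0,7.7,2.2,-0.05,0,0,0],[0,3.1,0.9,-0.02,0,0,0],[0,0,0,0,0,0,0]]'; cat > m.py <<'E'
from h import *
from bench import get_image
import sys
s,R,f=st();f0=np.array([.467,.0353])
d=get_image("top");cv2.imwrite(f"pics/top{sys.argv[1]}r.png",d["img"][:,:,::-1]); seats(d["img"],d)
print("target seat angles -52.49, 188.15=-171.85")
print("ang",np.degrees(np.arctan2(*(f[:2]-C)[::-1])-np.arctan2(*(f0-C)[::-1])), "rad",np.hypot(*(f[:2]-C)),"chord ang",np.degrees(2*np.arcsin(np.hypot(*(f[:2]-f0))/.32)))
E
python3 m.py 4
```

```text
time: 7.05
position: [0.5591, -0.0891, 0.2634]
tool_rot: [1.305, 1.144, -1.296]
ft_force: [2.4, 3.4, 8.1]
grip_width: 0.008
t 7.05 tcp [ 0.5591 -0.0891  0.2634] tip [ 0.5601 -0.0889  0.0814] F [2.35 3.43 8.08] w 0.008 
R [[0.006, 0.992, -0.125], [0.001, -0.125, -0.992], [-1.0, 0.006, -0.002]]
seat px [317.8 209.8] area 613 ell [26.1 35.1] r 0.1035 ang -54.6
seat px [291.7 265.4] area 647 ell [27.6 28.1] r 0.1056 ang -174.7
target seat angles -52.49, 188.15=-171.85
ang 58.22586712705757 rad 0.15911240218758443 chord ang 58.02401830547069
```

```bash
cat >> h.py <<'E'
def stopper(img,d):
    g=img.max(2); m=(g<120).astype(np.uint8)
    n,l,s,c=cv2.connectedComponentsWithStats(m,connectivity=4)
    for i in range(1,n):
        if 25<s[i,4]<160:
            p=plane(d,*c[i],.178)[:2]-C
            if .085<np.hypot(*p)<.12: print("stop px",c[i].round(1),s[i,4],"r",np.hypot(*p).round(4),"ang",np.degrees(np.arctan2(p[1],p[0])).round(2))
E
python3 - <<'E'
from h import *
from bench import get_image
d=get_image("top")
for n in ("top0","top3r","top4r"):
    print(n); stopper(cv2.imread(f"pics/{n}.png"),d)
a=cv2.imread("pics/top4r.png")[165:295,225:355];cv2.imwrite("pics/top4.png",cv2.resize(a,None,fx=4.5,fy=4.5,interpolation=cv2.INTER_CUBIC))
E
```

```text
top0
stop px [275.1 187.5] 26 r 0.0994 ang 18.09
stop px [250.2 208.1] 101 r 0.1038 ang 68.75
top3r
stop px [253.9 201.3] 58 r 0.1036 ang 57.2
stop px [250.7 239.4] 106 r 0.1045 ang 116.82
top4r
stop px [250.5 206.2] 62 r 0.105 ang 66.03
stop px [254.1 244.9] 100 r 0.1041 ang 126.33
```

View pics/top4.png

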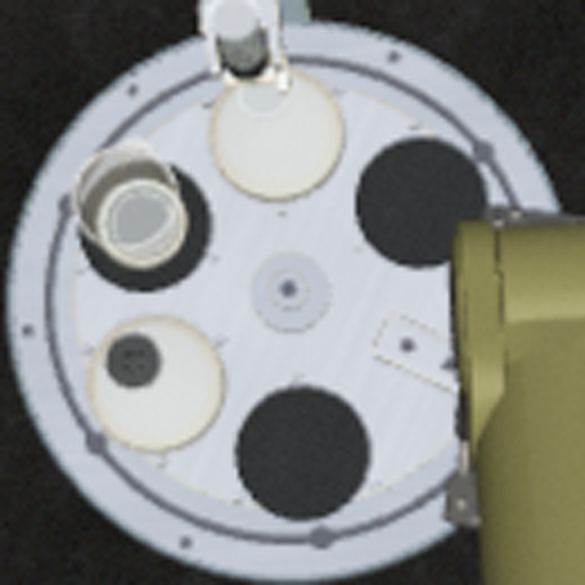

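```bash
sed -i 's/seats(d\["img"\],d)/seats(d["img"],d); stopper(d["img"],d); print("target stopper 128.75")/' m.py
python3 -m creep '[[0,2,0.5,-0.012,0,0,0],[0,2,0.4,-0.012,0,0,0],[0,0,0,0,0,0,0],[0,0,0,0,0,0,0]]'; python3 m.py 5
```

```text
time: 7.55
position: [0.5625, -0.0904, 0.2633]
tool_rot: [1.287, 1.156, -1.279]
ft_force: [0.9, 1.9, 8.2]
grip_width: 0.006
t 7.55 tcp [ 0.5625 -0.0904  0.2633] tip [ 0.5635 -0.0902  0.0813] F [0.85 1.85 8.18] w 0.006 
R [[0.005, 0.995, -0.102], [0.001, -0.102, -0.995], [-1.0, 0.005, -0.001]]
seat px [317.2 208.9] area 601 ell [26.1 27.7] r 0.1036 ang -52.85
seat px [292.5 265.3] area 648 ell [27.8 27.9] r 0.1056 ang -173.44
stop px [250.2 207.2] 64 r 0.1045 ang 67.48
stop px [254.4 245.5] 108 r 0.1046 ang 127.37
target stopper 128.75
target seat angles -52.49, 188.15=-171.85
ang 59.53080443711674 rad 0.1590312419623717 chord ang 59.307011758677554
```

```bash
python3 -m creep '[[0,1,0.2,-0.006,0,0,0],[0,1,0.2,-0.006,0,0,0],[0,0,0,0,0,0,0],[0,0,0,0,0,0,0]]'; python3 m.py 6
```

```text
time: 8.0
position: [0.5643, -0.0911, 0.2633]
tool_rot: [1.278, 1.162, -1.271]
ft_force: [0.7, 2.4, 8.1]
grip_width: 0.003
t 8.0 tcp [ 0.5643 -0.0911  0.2633] tip [ 0.5652 -0.0909  0.0813] F [0.68 2.37 8.14] w 0.003 
R [[0.005, 0.996, -0.09], [0.001, -0.09, -0.996], [-1.0, 0.005, -0.001]]
seat px [317.2 208.9] area 616 ell [26.1 32.8] r 0.1038 ang -52.92
seat px [293.  265.3] area 652 ell [27.8 28.1] r 0.1057 ang -172.67
stop px [249.9 207.6] 65 r 0.1049 ang 68.18
stop px [254.7 246. ] 102 r 0.1045 ang 128.17
target stopper 128.75
target seat angles -52.49, 188.15=-171.85
ang 60.20730785898339 rad 0.15901225420429727 chord ang 59.97651731080463
```

```bash
python3 -m creep '[[-2,0,0,0,0,0,0],[-2,0,0,0,0,0,0],[-1.5,0,0,0,0,0,0],[0,0,0,0,0,0,0],[0,0,0,0,0,0,0]]'; python3 m.py 7
```

```text
time: 8.55
position: [0.5641, -0.0911, 0.2684]
tool_rot: [1.278, 1.163, -1.272]
ft_force: [1.2, 2.7, 5.8]
grip_width: 0.004
t 8.55 tcp [ 0.5641 -0.0911  0.2684] tip [ 0.5649 -0.0909  0.0864] F [1.17 2.7  5.79] w 0.004 
R [[0.004, 0.996, -0.09], [0.001, -0.09, -0.996], [-1.0, 0.004, -0.001]]
seat px [317.2 208.9] area 615 ell [26.  33.8] r 0.1036 ang -52.91
seat px [292.8 265.2] area 651 ell [27.8 28. ] r 0.1055 ang -172.86
stop px [249.7 207.6] 63 r 0.1055 ang 68.33
stop px [254.7 245.9] 102 r 0.1045 ang 128.07
target stopper 128.75
target seat angles -52.49, 188.15=-171.85
ang 60.09972801698915 rad 0.15908388684161703 chord ang 59.88414752928525
```

The force is still 5.8 N with the plunger only 3.6 mm in, so it is rising into the hole. I keep lifting.

```bash
python3 -m creep '[[-1.5,0,0,0,0,0,0],[-1.5,0,0,0,0,0,0],[0,0,0,0,0,0,0]]'; python3 -m creep '[[-2,0,0,0,0,0,0],[-5,0,0,0,0,0,0],[-10,0,0,0,0,0,0],[-20,0,0,0,0,0,0],[-20,0,0,0,0,0,0]]'; python3 m.py 8; python3 - <<'E'
from h import *
from bench import get_image
d=get_image("side");cv2.imwrite("pics/side8r.png",d["img"][:,:,::-1]); a=d["img"][180:310,180:410,::-1]
cv2.imwrite("pics/side8.png",cv2.resize(a,None,fx=3.4,fy=3.4,interpolation=cv2.INTER_CUBIC))
E
```

```text
time: 8.9
position: [0.564, -0.0911, 0.2712]
tool_rot: [1.278, 1.163, -1.272]
ft_force: [2.2, 3.2, 4.7]
grip_width: 0.001
time: 9.4
position: [0.5622, -0.0928, 0.3272]
tool_rot: [1.275, 1.166, -1.278]
ft_force: [0.9, 0.4, 0.5]
grip_width: 0.007
t 9.4 tcp [ 0.5622 -0.0928  0.3272] tip [ 0.5618 -0.0928  0.1452] F [0.93 0.45 0.55] w 0.007 
R [[-0.002, 0.996, -0.091], [-0.0, -0.091, -0.996], [-1.0, -0.002, 0.0]]
seat px [316.9 208.8] area 601 ell [25.9 30.3] r 0.103 ang -52.53
seat px [292.9 265.3] area 652 ell [27.9 28. ] r 0.1056 ang -172.85
stop px [249.7 207.6] 63 r 0.1055 ang 68.33
stop px [254.7 245.9] 102 r 0.1045 ang 128.07
target stopper 128.75
target seat angles -52.49, 188.15=-171.85
ang 59.34254691478009 rad 0.16206046420825976 chord ang 59.7418790655431
```

View pics/side8.png

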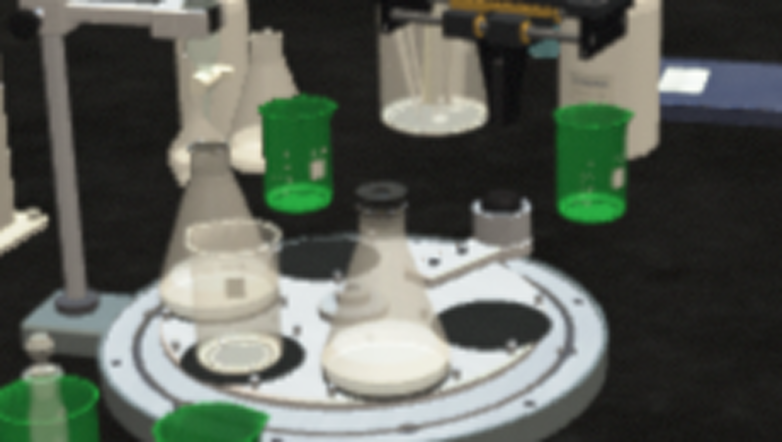

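```bash
python3 -m creep '[[-40,0,0,0,0,0,0],[-40,0,0,0,0,0,0],[-20,-20,20,0,0,0,0],[0,-20,30,0,0,0,0],[0,-20,40,0,0,0,0]]'; python3 -m creep '[[0,-20,40,0,0,0,0],[0,-20,40,0,0,0,0],[0,-20,30,0,0,0,0],[0,0,0,0,0,0,0],[0,0,0,0,0,0,0]]'; python3 m.py 9; python3 - <<'E'
from h import *
from bench import get_image
T=get_image("top");S=get_image("side");cv2.imwrite("pics/side9r.png",S["img"][:,:,::-1])
print(blob(T["img"],(325,245,365,275),90))
a=T["img"][165:305,215:385,::-1];cv2.imwrite("pics/top9.png",cv2.resize(a,None,fx=4,fy=4,interpolation=cv2.INTER_CUBIC))
a=S["img"][205:275,280:380,::-1];cv2.imwrite("pics/side9.png",cv2.resize(a,None,fx=7,fy=7,interpolation=cv2.INTER_CUBIC))
E
```

```text
time: 10.0
position: [0.4943, -0.1756, 0.4272]
tool_rot: [1.273, 1.166, -1.273]
ft_force: [-1.4, -0.2, 0.2]
grip_width: 0.007
time: 10.5
position: [0.4242, -0.2812, 0.4262]
tool_rot: [1.278, 1.165, -1.279]
ft_force: [0.2, 1.1, 0.1]
grip_width: 0.005
t 10.5 tcp [ 0.4242 -0.2812  0.4262] tip [ 0.424  -0.281   0.2442] F [0.18 1.14 0.06] w 0.005 
R [[-0.001, 0.996, -0.094], [0.001, -0.094, -0.996], [-1.0, -0.001, -0.001]]
seat px [317.4 208.8] area 626 ell [27.1 27.6] r 0.1044 ang -53.0
seat px [292.9 265.3] area 652 ell [27.9 28. ] r 0.1056 ang -172.85
stop px [249.4 207.7] 60 r 0.106 ang 68.6
stop px [254.7 245.9] 101 r 0.1044 ang 128.13
target stopper 128.75
target seat angles -52.49, 188.15=-171.85
ang 51.63332687200002 rad 0.3928459813053592 chord ang 172.16330320191682
[(np.int32(98), array([339.6122449 , 249.83673469]), array([334, 245,  12,  11])), (np.int32(595), array([354.05042017, 261.47563025]), array([336, 245,  29,  30]))]
```

View pics/top9.png

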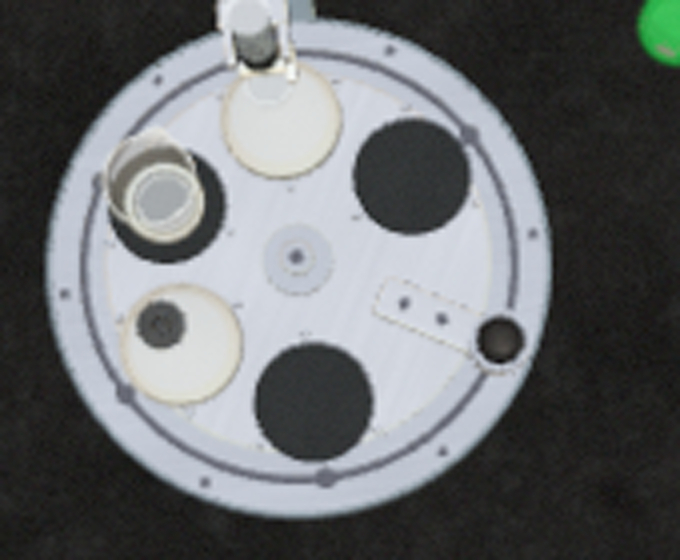

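View pics/side9.png

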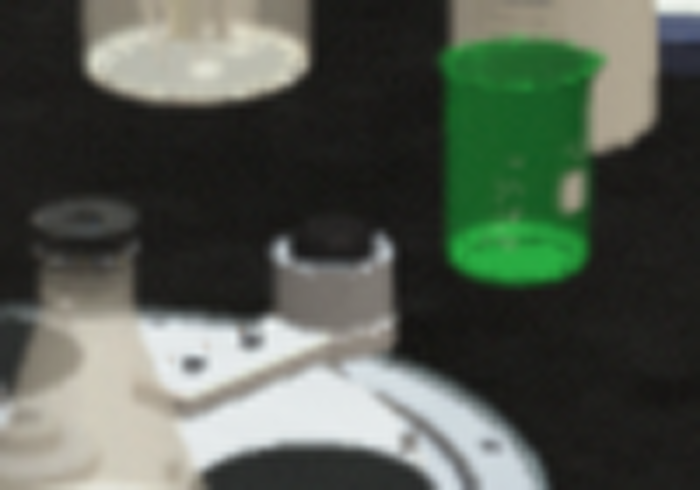

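```bash
python3 - <<'E'
from h import *
from bench import get_image
T=get_image("top");S=get_image("side")
b=blob(T["img"],(325,238,350,262),90);print(b)
for i in b:
    if 80<i[0]<130:
        p=plane(T,*i[1],.082)[:2]; a=p-C; a0=plane(T,295.04,283.23,.082)[:2]-C
        print("plunger",p,np.hypot(*a),np.hypot(*a0),"turn",np.degrees(np.arctan2(a[1],a[0])-np.arctan2(a0[1],a0[0])))
# plunger height: occlusion of far guard rim, side
for z in (.0795,.085,.090): print(z,proj(S,np.r_[p,z]))
q=p+.022*np.array([-.357,.864])*-1; print("far rim",proj(S,np.r_[q,.0795]))
print(S["img"][232:248,316:340].max(2))
E
```

```text
[(np.int32(100), array([339.56, 249.77]), array([334, 244,  12,  12])), (np.int32(27), array([347.85185185, 257.81481481]), array([345, 252,   5,  10]))]
plunger [ 0.56300011 -0.09121335] 0.1601153708715186 0.1600345878988652 turn 59.14026501700634
0.0795 [328.19199151 240.23221192]
0.085 [328.17510354 238.31471941]
0.09 [328.1597131  236.56725939]
far rim [327.95381116 237.4810894 ]
[[ 28  27  27  24  24  26  26  23  22  25  25  26  22  26  25  23  23  24
   23  25  26  26  27  24]
 [ 29  28  28  24  25  25  24  25  23  26  26  27  26  22  26  22  26  27
   24  24  23  28  25  24]
 [ 28  27  26  26  25  27  25  22  24  23  25  27  27  24  24  24  26  25
   26  26  25  26  27  26]
 [ 26  25  24  23  25  26  23  27  28  29  29  32  30  30  28  26  26  24
   24  24  24  25  27  26]
 [ 25  25  25  26  24  24  25  30  34  34  37  38  36  38  36  31  27  26
   27  27  26  28  28  28]
 [ 23  25  23  27  27  27  28  31  36  37  38  39  38  40  37  35  33  32
   35  28  28  28  27  29]
 [ 27  27  28  40  56  44  31  32  35  35  38  41  43  42  39  35  38  63
   91  48  28  28  29  28]
 [ 28 
[... 203 characters left out ...]
35  71 143 182 110  54  39  35  35  36  36  36  36  32  40  63 117
  174 168  66  28  23  28]
 [ 33  33  51 107 157 137 102  98  85  76  76  76  76  73  70  90 118 133
  151 125  50  25  25  23]
 [ 32  34  44  78 108 115 129 141 131 117 115 115 116 114 114 132 153 132
  127 108  44  25  24  26]
 [ 29  33  44  75 101 109 115 122 126 121 118 119 120 122 128 127 130 128
  124 107  46  26  27  25]
 [ 31  33  44  73 101 107 112 115 118 118 118 118 118 119 121 125 127 127
  124 109  52  28  26  27]
 [ 29  30  43  74 101 108 111 114 115 117 117 119 118 119 123 125 126 126
  124 109  53  27  25  29]
 [ 27  29  42  73 100 106 111 115 117 117 117 117 118 120 124 123 124 126
  123 108  55  32  30  27]]
```

```bash
python3 - <<'E'
from h import *
from bench import get_image, ctrl
T=get_image("top"); a=cv2.imread("pics/top0.png")[:,:,::-1]
df=(cv2.absdiff(T["img"],np.ascontiguousarray(a)).max(2)>60).astype(np.uint8)
n,l,s,c=cv2.connectedComponentsWithStats(df)
print([(s[i].tolist()) for i in range(1,n) if s[i,4]>25])
st()
print(ctrl.close_job())
E
```

```text
[[270, 182, 30, 28, 333], [303, 194, 30, 30, 681], [242, 202, 29, 29, 377], [307, 229, 39, 30, 786], [246, 237, 29, 30, 597], [278, 250, 31, 40, 788], [412, 256, 9, 8, 45], [434, 258, 12, 14, 76], [410, 265, 8, 61, 196], [420, 264, 12, 10, 38], [408, 265, 87, 92, 4366], [410, 329, 6, 9, 34], [542, 342, 32, 17, 105], [345, 356, 62, 124, 851], [445, 356, 194, 124, 3697], [516, 359, 19, 39, 153], [325, 462, 19, 18, 116], [270, 467, 9, 13, 43]]
t 10.8 tcp [ 0.4258 -0.2794  0.4269] tip [ 0.4258 -0.2794  0.2449] F [-0.6  -0.41  0.09] w 0.002 
R [[-0.0, 0.996, -0.089], [0.0, -0.089, -0.996], [-1.0, -0.0, -0.0]]
the job is handed in; nothing more can be done
None
```

I turned the table one hole anticlockwise, which brought the open flask from the right-hand seat to under the burette tip. The job is handed in at about 10.8 s. I pressed the plunger about 8.5 mm in with the closed fingertips and held it down at 7–8 N through the turn. I then let it rise and moved the arm clear.

Last checks:
- **Plunger up:** the fingertip still felt 4.7 N with the tip at 89 mm. In the side view, the top of the head sits where a 90 mm height should appear. Both say the plunger is fully up.
- **Table angle:** the camera measurements give 59.0 to 59.5° and the arm's own position gave about 60°. They disagree by up to 1°. Both are within about 1° of the hole, so I did not nudge the table further.
- **Rest of the bench:** comparing the first and last top pictures, the only changes are on the carousel and where the arm was or now is. The arm now hides part of the right side, including the area around the spare stopper, so I could not compare that part. The arm was well clear of the wash bottle, and no reading during the moves showed an unexpected contact force.

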